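# Close and bolt the tool case

### The arm

A 6-joint arm with a two-finger parallel gripper is mounted at the origin on a cart in front of the work surface, level with it; the furniture and walls round the work are solid. World frame = base frame: x ahead of the robot, y to its left, z up, the work surface at z = 0. Lengths are in m, angles in rad, forces in N, time in s.
With the tool pointing down it reaches from about 0.375 to 0.975 m from the base axis. Payload 3.8 kg.
Tool frame: the origin (TCP) lies midway between the tips of the shut fingers; the grasp point (between the pads) lies 19 mm behind it; z points along the fingers, y is the line along which they close (so a half turn about z gives the same grasp; the last joint's range is limited). The gripper opens to 85 mm and grips with 20 to 120 N. Pads are 22 mm wide; open, the fingers measure 114 mm over their backs; the gripper's body (76 mm by 85 mm) begins 54 mm behind the grasp point. The pads swing forward as they close: fully open they stand 13 mm farther back than shut.
Start: joints at [1.151, 0.264, 1.604, -0, 1.274, -0.037], TCP at [0.252, 0.626, 0.231] pointing down, gripper open.
Joint ranges: [-2.63, 2.63], [-0.94, 2.18], [0.31, 2.57], [-1.31, 4.45], [0, 2.66], [-2.55, 2.55]. Speed limits (rad/s): [2.57, 2.57, 3.14, 3.14, 3.14, 3.14].

### API

Orientations are given as a rotation vector (axis times angle).
In Python, from workcell import bot gives the robot as it stands.
- The arm moves only by the tool jog_arm, never from a script. Its argument "motion" is a list of rows, each a list of 5 numbers: the opening, from -1 (shut) to 1 (fully open), then the shift along the tool's x, y, z in mm, then the turn about the tool's z in degrees. In form: [[claw, x, y, z, twist], ...]. A call has 1 to 10 rows; each row shifts and turns the commanded pose from where the row before left it, along the tool's axes as they then stand; what a row does not reach is not made up. A row lasts 1/12 s, in which the tool goes at most 41.7 mm and 7.16 degrees, less where a joint would pass 70% of its speed; a pose out of reach is approached as far as the arm can. A call with a gripper value outside its range is refused whole. The fingers move at their own pace and stop on an object; "force" is the grip in N (left out, the last holds). Time passes only in rows, so rows that do not move let the fingers close. It gives the time, the measured TCP pose, the force, the opening and the grip force at its end, in the units of the state.
- bot.read_state(): the state, without advancing time (a new reading comes with each control period).
- bot.read_camera(name): name is "side" or "top"; returns (picture, depth): 400x640x3 uint8, red, green, blue; 400x640 float32, m along the optical axis (not along the pixel's ray), 0 where there is no reading.
- bot.get_calibration(name): a dict with "vfov" (degrees; the focal length in pixels is half the picture's height over the tangent of half this angle, whatever the lens; pixels are square), "cx", "cy" (the principal point, pixels), "dist" ([k1, k2, p1, p2, k3] as OpenCV has them; the pictures are not rectified), "rvec" (rotation vector, rad) and "tvec" (3), from world to camera coordinates, as OpenCV has them. Camera axes: x right, y down, z forward; pixel columns grow to the right and rows downward; lengths in m; the calibration is good to about 2 mm. A picture is of the moment at which its call begins. get_calibration takes no time and is no camera call.
- bot.finish_job(): hands the job in; it is judged then, once.
The state is a dict: "time": time; "q": joint angles; "joint_vel": joint speeds; "joint_torque": joint torques, N m; "tool_pos": TCP position; "tcp_rot": TCP orientation; "wrist_force": force on the tool from outside, world axes, zero at the start; "torque": the same for the moment, N m; "width": opening from 0.0 (shut) to 1.0 (fully open); "grip_force": force on a finger pad.
Only numpy, scipy, OpenCV 4.12 (cv2) and the standard library are available. Lean on these libraries where they do the work, as an engineer would, in place of code of your own. Each camera call takes 0.05 s, during which the arm holds its last target. There are 200 camera calls.

### The job

Close the small wooden tool case with its loose cover: tuck one short edge of the cover under the steel lip at the end of the recess opposite the bolt, then level the cover so that it lies flat and fully home on its ledges. Then slide the bolt all the way over the cover's other short edge, and leave the other things on the bench where they stand.

Things in the scene. Friction and masses are not known exactly. Their poses are not given: they have to be found in the camera images.
- tool_case: Open plywood tool case, fixed to the bench; origin on the bench under the recess centre. x runs from the lip to the bolt, y across, z up. 216 x 130 mm (x -88 to +128 mm), rim 60 mm high, thick end block with a bolt at +x. The cover is too long (150 mm) to go straight down between lip edge and bolt-end wall (136 mm). A small tool and a rubber rib lie on the floor inside.
- recess (a point): Centre of the case's recess at ledge height, 50 mm above the bench, axes as the case. Recess 156 mm in x (walls at x -78 and +78 mm) by 106 mm in y, rim at z +10 mm. Ledges 11 mm wide run along both long sides from x -33 to +78 mm, and one along the bolt end; under the lip there is no ledge and the case is open to 25 mm or more below ledge level.
- lip_edge (a point): Middle of the lower free edge of the steel lip, at x -58 mm, z +12.5 mm from the recess centre. The lip is 5 mm thick, as wide as the case (130 mm) and overhangs the -x end of the recess by 20 mm; its underside is 2.5 mm above the top of the seated cover.
- cover_grip (a point): Centre of the grip bar of the loose cover, a plywood board 150 (x) x 100 (y) x 10 mm, about 0.2 kg, same either way round. The wooden bar in the middle of its top is 76 mm long in x, 16 wide in y, 40 tall; grip it across the 16 mm. This point is half-way up the bar, 30 mm above the board's underside. z: upward normal. Starts flat on the bench, bar up.
- bolt_knob (a point): Centre of the upright round knob of the sliding bolt on the case's end block: 14 mm thick, 40 mm tall (point 20 mm above its foot), with an 18 mm head over its top 7 to 10 mm. It stands on a flat bar 18 mm wide, 8 mm thick between two rails (29 mm over both, level with the bar). It slides towards -x of the case, 2 mm above the seated cover.
- bolt (a joint): Travel of the bolt in m: 0 drawn back, 0.024 fully home (stop), where the bar covers about 17 mm of the cover's edge. It moves with about 2 N and stays where it is left.
- tape: roll of masking tape lying flat, 100 mm across, 24 mm high; bystander, origin at the centre of its underside
- slip_tub: low tub with white lid, 79 mm across, 46 mm high; bystander, origin at the centre of its underside
- test_tile_4: cream L-shaped glazed test tile standing on its foot, 44 x 46 x 62 mm; bystander, origin at the centre of its underside

How it is judged:
By the outcome, as a careful person would: the job done as asked, in the order asked, and still so for the second after the job is handed in, with the robot touching nothing.
It also fails if it takes over 58 s, if anything falls off the work surface, if the arm or the gripper's body presses on something with over 40 N, if the wrist force passes 120 N, or if a joint passes its speed limit or range.

## Working session

There is one attempt and no reset: what is moved stays moved. The work goes in short steps, Python scripts to look and compute and a tool call to move; the robot and the scene stay as the last step left them, time stands still between calls to the robot, and variables do not carry over. Pictures are saved under pics/ and viewed, at most 10 in all, crops included, and the job is handed in when it is done.

Besides the shell and the picture viewer there is one more tool, called after ">>>" as name([rows], argument=value, ...), one row to a line, values as JSON. jog_arm: Moves the arm, as the interface text tells. Its arguments: {"type":"object","properties":{"motion":{"type":"array"},"force":{"type":"number"}},"required":["motion"]}

```bash
ls; mkdir -p pics; cat > h.py <<'E'
import numpy as np, cv2
from workcell import bot
def cal(n):
    c=bot.get_calibration(n); f=200/np.tan(np.radians(c['vfov'])/2)
    K=np.array([[f,0,c['cx']],[0,f,c['cy']],[0,0,1]]); R=cv2.Rodrigues(np.array(c['rvec'],float))[0]
    return K,np.array(c['dist'],float),R,np.array(c['tvec'],float).ravel()
def ray(n,uv):
    K,d,R,t=cal(n); p=cv2.undistortPoints(np.array(uv,float).reshape(-1,1,2),K,d).reshape(-1,2)
    return (-R.T@t),np.c_[p,np.ones(len(p))]@R, 
def onz(n,uv,z):
    o,d=ray(n,uv); return o+d*((z-o[2])/d[:,2])[:,None]
def proj(n,P):
    K,d,R,t=cal(n); return cv2.projectPoints(np.array(P,float).reshape(-1,1,3),cv2.Rodrigues(R)[0],t,K,d)[0].reshape(-1,2)
def cloud(n,dep):
    v,u=np.mgrid[0:400,0:640]; o,d=ray(n,np.c_[u.ravel(),v.ravel()])
    return (o+d*dep.ravel()[:,None]).reshape(400,640,3)
def snap(n,name):
    im,dep=bot.read_camera(n); cv2.imwrite('pics/%s.png'%name,im[:,:,::-1]); np.save('pics/%s.npy'%name,dep); return im,dep
E
python3 - <<'E'
from h import *
for n in('top','side'):
    snap(n,n+'0'); K,d,R,t=cal(n); print(n,-R.T@t,R[2],K[0,0],d)
print(bot.read_state())
E
```

```text
pics
top [ 0.21913033 -0.0588886   1.27118606] [ 0.19723494  0.00305639 -0.98035149] 409.3244709491931 [-0.02088162  0.          0.          0.          0.        ]
side [ 0.30029334 -1.45514084  0.99754096] [ 0.09107497  0.82952897 -0.55098733] 512.1947059637125 [0.05558608 0.         0.         0.         0.        ]
{'time': 0.1, 'q': array([ 1.15111865e+00,  2.64702680e-01,  1.60525920e+00,  2.22578545e-05,
        1.27370253e+00, -3.69150862e-02]), 'joint_vel': array([ 5.76504745e-04,  4.44434129e-04, -1.44325601e-03, -2.41320450e-04,
       -1.11406541e-03,  9.95183203e-05]), 'joint_torque': array([ 3.89337329e-04, -5.16705287e+01, -3.68591416e+01, -8.74459920e-05,
        6.40290484e-03,  3.62420144e-05]), 'tool_pos': array([0.25183269, 0.62553944, 0.23005802]), 'tcp_rot': array([-0.59749518, -3.08375062,  0.00316181]), 'wrist_force': array([ 0.65636158,  0.14117003, -0.14366243]), 'torque': array([ 0.04023551, -0.02347348,  0.0046191 ]), 'grip_force': 0.0, 'width': 0.9986657536857582}
```

View pics/top0.png

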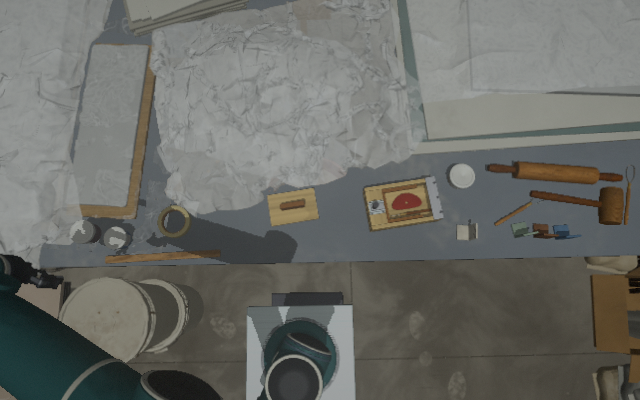

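View pics/side0.png

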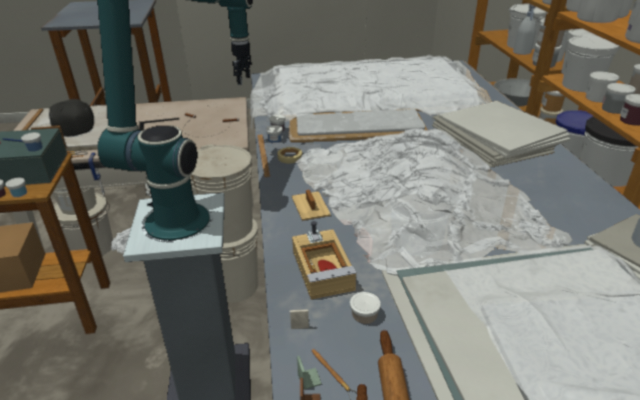

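```bash
python3 - <<'E'
import cv2
a=cv2.imread('pics/top0.png')[170:245,255:455]; cv2.imwrite('pics/ct.png',cv2.resize(a,None,fx=4,fy=4,interpolation=2))
a=cv2.imread('pics/side0.png')[185:305,280:380]; cv2.imwrite('pics/cs.png',cv2.resize(a,None,fx=5,fy=5,interpolation=2))
E
```

```text
(no output)
```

View pics/ct.png

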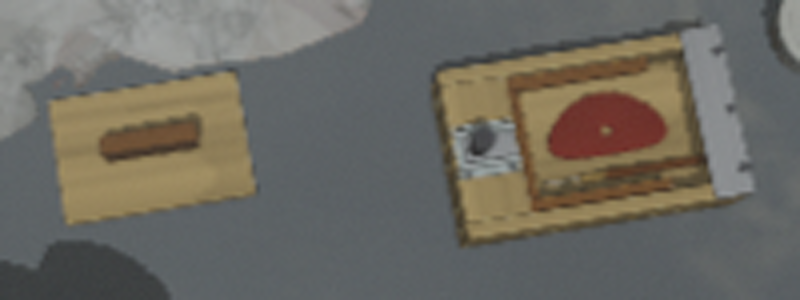

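View pics/cs.png

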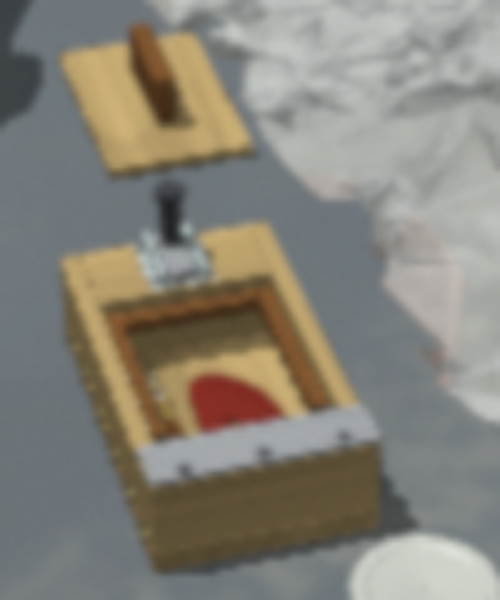

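```bash
cat > fit.py <<'E'
from h import *
from scipy.optimize import least_squares
def fit(obs,p0,zfree=False):
    # obs: list of (cam, local xyz, uv)
    def world(p,L):
        c,s=np.cos(p[2]),np.sin(p[2]); L=np.array(L,float)
        return np.c_[p[0]+c*L[:,0]-s*L[:,1],p[1]+s*L[:,0]+c*L[:,1],L[:,2]+(p[3] if len(p)>3 else 0)]
    def r(p):
        o=[]
        for n in('top','side'):
            q=[x for x in obs if x[0]==n]
            if q: o.append((proj(n,world(p,[x[1] for x in q]))-np.array([x[2] for x in q])).ravel())
        return np.concatenate(o)
    s=least_squares(r,p0,loss='soft_l1'); return s.x,r(s.x).reshape(-1,2).round(1)
E
python3 - <<'E'
from fit import *
T=lambda x,y:((x+.5)/4-.5+255,(y+.5)/4-.5+170)
S=lambda x,y:((x+.5)/5-.5+280,(y+.5)/5-.5+185)
c=.075;w=.05
# cover x axis ~ world +y (lip side = -y). local +x -> world +y, local +y -> world -x (near robot)
cov=[('top',(c,-w,.01),T(50,101)),('top',(-c,-w,.01),T(236,71)),('top',(-c,w,.01),T(257,191)),('top',(c,w,.01),T(67,222)),
('side',(c,w,.01),S(62,55)),('side',(c,-w,.01),S(192,35)),('side',(-c,-w,.01),S(253,152)),('side',(-c,w,.01),S(110,170))]
print(fit(cov,[.55,.05,1.6]))
case=[('top',(.128,-.065,.06),T(438,72)),('top',(.128,.065,.06),T(464,236)),('top',(-.058,-.065,.0675),T(684,30)),('top',(-.088,-.065,.0675),T(720,24)),('top',(-.088,.065,.0675),T(753,190)),('top',(-.058,.065,.0675),T(716,196)),
('side',(.128,.065,.06),S(62,262)),('side',(.128,-.065,.06),S(268,224)),('side',(-.058,.065,.0675),S(138,452)),('side',(-.058,-.065,.0675),S(358,406)),('side',(-.088,.065,.0675),S(155,487)),('side',(-.088,-.065,.0675),S(380,440))]
print(fit(case,[.55,-.3,1.6]))
d=np.load('pics/top0.npy');P=cloud('top',d)
for x,y in[(150,138),(150,190),(620,180),(480,200),(480,135),(480,165),(718,110),(440,200),(300,200),(487,95)]:
    u,v=T(x,y);print((x,y),P[round(v),round(u)].round(4))
E
```

```text
(array([0.45453457, 0.01473373, 1.71042596]), array([[ 0. , -0.6],
       [ 0.5, -0.5],
       [ 0.3,  0.4],
       [ 0.2,  0.2],
       [-0.8, -0.4],
       [ 0.2, -0.7],
       [ 0. , -1.4],
       [-0.1, -0. ]]))
(array([ 0.45248646, -0.34135967,  1.70430218]), array([[ 0.4, -0.9],
       [ 1.6,  0.2],
       [-0.5, -0.1],
       [ 0.2, -0.1],
       [ 1.1,  0.2],
       [ 0.5,  0.3],
       [-0.3, -0.9],
       [-0.1, -0.5],
       [-0.4, -1. ],
       [ 1.2, -0.5],
       [-1. , -0.8],
       [ 0.4, -0.4]]))
(150, 138) [0.4533 0.0154 0.0495]
(150, 190) [0.4198 0.0182 0.0088]
(620, 180) [ 0.4177 -0.3492  0.0128]
(480, 200) [ 0.3978 -0.2332  0.0571]
(480, 135) [ 0.4401 -0.2284  0.1073]
(480, 165) [ 0.4226 -0.2324  0.0716]
(718, 110) [ 0.4619 -0.4118  0.069 ]
(440, 200) [ 0.406  -0.2093  0.006 ]
(300, 200) [ 0.4094 -0.1004 -0.0016]
(487, 95) [ 0.4799 -0.2399  0.0594]
```

```bash
cat > plan.py <<'E'
import sys,json
from h import *
from scipy.spatial.transform import Rotation as Ro
def plan(x,y,z,yaw,n,claw):
    s=bot.read_state(); p=np.array(s['tool_pos']); R=Ro.from_rotvec(s['tcp_rot']).as_matrix()
    a=np.degrees(np.arctan2(R[1,1],R[0,1])); dy=(yaw-a+90)%180-90; tw=-dy/n
    st=(np.array([x,y,z])-p)/n; rows=[]
    for i in range(n):
        rows.append([claw]+[float(round(v,1)) for v in R.T@st*1000]+[round(float(tw),2)])
        R=R@Ro.from_euler('z',tw,degrees=True).as_matrix()
    print(p.round(4),'yaw',a.round(2),'w',round(s['width'],3),'F',np.round(s['wrist_force'],1),'t',s['time']);print(json.dumps(rows))
if __name__=='__main__':
    v=[float(q) for q in sys.argv[1:]]; plan(*v[:4],int(v[4]),v[5])
E
python3 plan.py .4507 .0414 .15 8 16 1
```

```text
[0.2518 0.6255 0.2301] yaw 68.07 w 0.999 F [ 0.7  0.1 -0.1] t 0.1
[[1.0, -25.2, -29.2, 5.1, 3.75], [1.0, -27.0, -27.5, 5.1, 3.75], [1.0, -28.8, -25.7, 5.1, 3.75], [1.0, -30.4, -23.7, 5.1, 3.75], [1.0, -31.9, -21.7, 5.1, 3.75], [1.0, -33.2, -19.6, 5.1, 3.75], [1.0, -34.4, -17.3, 5.1, 3.75], [1.0, -35.5, -15.1, 5.1, 3.75], [1.0, -36.4, -12.7, 5.1, 3.75], [1.0, -37.2, -10.3, 5.1, 3.75], [1.0, -37.8, -7.8, 5.1, 3.75], [1.0, -38.2, -5.3, 5.1, 3.75], [1.0, -38.5, -2.8, 5.1, 3.75], [1.0, -38.6, -0.3, 5.1, 3.75], [1.0, -38.5, 2.2, 5.1, 3.75], [1.0, -38.3, 4.7, 5.1, 3.75]]
```

>>> jog_arm([
  [1,-25,-29,5,3.75],
  [1,-27,-27.5,5,3.75],
  [1,-29,-25.5,5,3.75],
  [1,-30.5,-23.5,5,3.75],
  [1,-32,-21.5,5,3.75],
  [1,-33,-19.5,5,3.75],
  [1,-34.5,-17.5,5,3.75],
  [1,-35.5,-15,5,3.75],
  [1,-36.5,-12.5,5,3.75],
  [1,-37,-10.5,5,3.75],
])

```text
time: 0.93
tool_pos: [0.3768, 0.2599, 0.1807]
tcp_rot: [-1.561, -2.726, 0.001]
wrist_force: [-0.2, -0.8, 0.0]
width: 0.996
grip_force: 0.0
```

>>> jog_arm([
  [1,-38,-8,5,3.75],
  [1,-38,-5.5,5,3.75],
  [1,-38.5,-3,5,3.75],
  [1,-38.5,0,5,3.75],
  [1,-38.5,2,5,3.75],
  [1,-38.5,4.5,5,3.75],
  [1,0,0,0,0],
  [1,0,0,0,0],
])

```text
time: 1.6
tool_pos: [0.4511, 0.0405, 0.1506]
tcp_rot: [-2.064, -2.367, 0.002]
wrist_force: [0.4, -0.1, 1.0]
width: 1.001
grip_force: 0.0
```

```bash
python3 plan.py .4507 .0414 .016 8 6 0.5; python3 -c "
from h import *
for n in('top','side'):snap(n,n+'1')
"; python3 - <<'E'
import cv2,numpy as np
a=cv2.imread('pics/top1.png')[150:260,220:360]; b=cv2.imread('pics/side1.png')[150:260,250:390]
cv2.imwrite('pics/c1.png',cv2.resize(np.hstack([a,b]),(784,308)))
E
```

```text
[0.4511 0.0405 0.1506] yaw 7.81 w 1.001 F [ 0.4 -0.1  1. ] t 1.6
[[0.5, 0.1, -0.0, 22.4, -0.03], [0.5, 0.1, -0.0, 22.4, -0.03], [0.5, 0.1, -0.0, 22.4, -0.03], [0.5, 0.1, -0.0, 22.4, -0.03], [0.5, 0.1, -0.0, 22.4, -0.03], [0.5, 0.1, -0.0, 22.4, -0.03]]
```

View pics/c1.png

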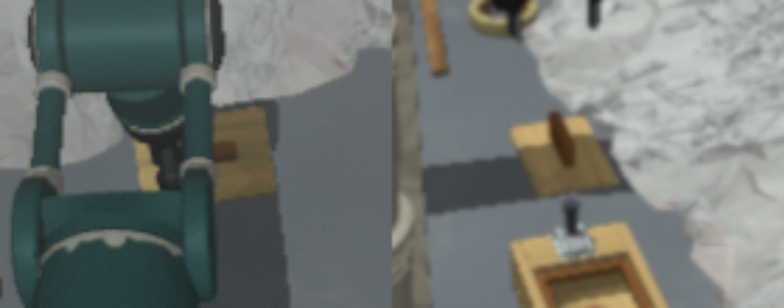

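>>> jog_arm([
  [0.2,0,0,23,0],
  [0.2,0,0,23,0],
  [0.2,0,0,23,0],
  [0.2,0,0,23,0],
  [0.2,0,0,23,0],
  [0.2,0,0,19,0],
  [0.2,0,0,0,0],
  [-0.2,0,0,0,0],
  [-0.5,0,0,0,0],
  [-1,0,0,0,0],
], force=20)

```text
time: 2.53
tool_pos: [0.4524, 0.0431, 0.0189]
tcp_rot: [2.057, 2.372, 0.003]
wrist_force: [-0.0, 1.8, 11.5]
width: 0.187
grip_force: 23.6
```

>>> jog_arm([
  [-1,0,0,0,0],
  [-1,0,0,0,0],
  [-1,0,0,0,0],
  [-1,0,0,0,0],
  [-1,0,0,0,0],
  [-1,0,0,0,0],
])

```text
time: 3.03
tool_pos: [0.4526, 0.0429, 0.0189]
tcp_rot: [2.059, 2.371, 0.004]
wrist_force: [-1.7, 3.3, 7.4]
width: 0.185
grip_force: 20.7
```

>>> jog_arm([
  [0,0,0,0,0],
  [0,0,0,-6,0],
  [-0.4,0,0,-2,0],
  [-1,0,0,0,0],
  [-1,0,0,0,0],
  [-1,0,0,0,0],
  [-1,0,0,0,0],
  [-1,0,0,0,0],
], force=20)

```text
time: 3.7
tool_pos: [0.4522, 0.0423, 0.0262]
tcp_rot: [2.059, 2.371, 0.001]
wrist_force: [-1.1, -0.7, 6.4]
width: 0.183
grip_force: 22.8
```

>>> jog_arm([
  [-1,0,0,-10,0],
  [-1,0,0,-20,0],
  [-1,0,0,-20,0],
  [-1,0,0,-20,0],
  [-1,0,0,-20,0],
  [-1,0,0,-20,0],
  [-1,0,0,0,0],
  [-1,0,0,0,0],
  [-1,0,0,0,0],
])

```text
time: 4.45
tool_pos: [0.4502, 0.0424, 0.1341]
tcp_rot: [-2.059, -2.371, 0.002]
wrist_force: [-0.6, 0.0, -2.6]
width: 0.178
grip_force: 21.6
```

```bash
python3 - <<'E'
from h import *
im,d=snap('side','side2'); u=proj('side',bot.read_state()['tool_pos'])[0]; print(u)
x,y=int(u[0]),int(u[1]); a=im[y-70:y+50,x-80:x+80,::-1]; cv2.imwrite('pics/c2.png',cv2.resize(a,None,fx=4,fy=4,interpolation=2))
print(bot.read_state()['torque'])
E
```

```text
[306.94112156 169.42968667]
[ 0.04775768 -0.01141155  0.01265662]
```

View pics/c2.png

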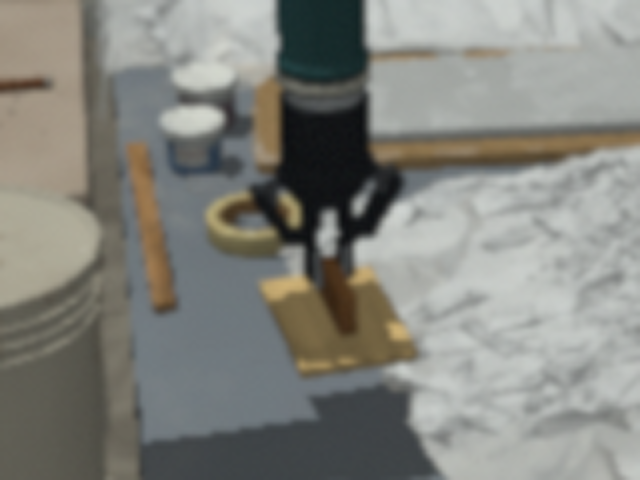

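```bash
cat > tilt.py <<'E'
from h import *
from scipy.spatial.transform import Rotation as Ro
import sys
def board(tag,rng=(.01,.09)):
    im,d=snap('side',tag); P=cloud('side',d).reshape(-1,3); s=bot.read_state(); p=s['tool_pos']
    R=Ro.from_rotvec(s['tcp_rot']).as_matrix(); a=np.arctan2(R[1,1],R[0,1])
    ex=np.array([-np.sin(a),np.cos(a)]); ex*=np.sign(ex[1]); ey=np.array([-ex[1],ex[0]])
    q=P[:,:2]-p[:2]; X=q@ex; Y=q@ey; Z=P[:,2]-p[2]
    # board top: off the bar sideways, below the tool
    m=(abs(Y)>.015)&(abs(Y)<.045)&(X<.045)&(X>-.1)&(Z<.02)&(Z>-.06)&(d.ravel()>0)
    A=np.c_[X[m],Y[m],np.ones(m.sum())]; w=np.ones(m.sum(),bool)
    for i in range(6):
        c=np.linalg.lstsq(A[w],Z[m][w],rcond=None)[0]; r=Z[m]-A@c; w=abs(r)<.004
    print('n',m.sum(),w.sum(),'pitch',np.degrees(np.arctan(c[0])).round(2),'roll',np.degrees(np.arctan(c[1])).round(2),'z under tcp',c[2].round(4),'ext X',np.percentile(X[m][w],[1,99]).round(4),'Y',np.percentile(Y[m][w],[1,99]).round(4))
    return c
if __name__=='__main__': board(sys.argv[1])
E
python3 tilt.py s3
```

```text
n 384 342 pitch -0.06 roll 0.27 z under tcp -0.0171 ext X [-0.0984  0.0416] Y [-0.0446  0.0445]
```

```bash
python3 plan.py .4464 -.2958 .160 7.65 10 -1
```

```text
[0.4497 0.0424 0.1334] yaw 8.06 w 0.18 F [ 0.5 -0.1 -2.3] t 4.55
[[-1.0, -33.4, -5.1, -2.7, 0.04], [-1.0, -33.4, -5.1, -2.7, 0.04], [-1.0, -33.4, -5.0, -2.7, 0.04], [-1.0, -33.4, -5.0, -2.7, 0.04], [-1.0, -33.4, -5.0, -2.7, 0.04], [-1.0, -33.5, -5.0, -2.7, 0.04], [-1.0, -33.5, -4.9, -2.7, 0.04], [-1.0, -33.5, -4.9, -2.7, 0.04], [-1.0, -33.5, -4.9, -2.7, 0.04], [-1.0, -33.5, -4.9, -2.7, 0.04]]
```

>>> jog_arm([
  [-1,0,0,-20,0.4],
  [-1,-33.5,-5,-7,0],
  [-1,-33.5,-5,0,0],
  [-1,-33.5,-5,0,0],
  [-1,-33.5,-5,0,0],
  [-1,-33.5,-5,0,0],
  [-1,-33.5,-5,0,0],
  [-1,-33.5,-5,0,0],
  [-1,-33.5,-5,0,0],
  [-1,-33.5,-5,0,0],
])

```text
time: 5.38
tool_pos: [0.4456, -0.2635, 0.1604]
tcp_rot: [-2.066, -2.362, 0.001]
wrist_force: [0.7, -0.3, -2.1]
width: 0.181
grip_force: 21.6
```

>>> jog_arm([
  [-1,-33.5,-5,0,0],
  [-1,0,0,12,0],
  [-1,0,0,12,0],
  [-1,0,0,12,0],
  [-1,0,0,12,0],
  [-1,0,0,0,0],
  [-1,0,0,0,0],
])

```text
time: 5.97
tool_pos: [0.4453, -0.2943, 0.1123]
tcp_rot: [-2.063, -2.363, 0.0]
wrist_force: [-0.5, 0.2, -1.4]
width: 0.185
grip_force: 21.5
```

```bash
python3 plan.py .4464 -.2958 .110 7.65 1 -1; python3 tilt.py s4; python3 - <<'E'
from h import *
im=cv2.imread('pics/s4.png'); u=proj('side',[.4525,-.3414,.08])[0]; x,y=int(u[0]),int(u[1]); print(x-66,y-75)
cv2.imwrite('pics/c4.png',cv2.resize(im[y-75:y+45,x-66:x+67],None,fx=5,fy=5,interpolation=2))
E
```

```text
[ 0.4453 -0.2943  0.1123] yaw 7.75 w 0.185 F [-0.5  0.2 -1.4] t 5.9667
[[-1.0, -1.7, 0.9, 2.3, 0.1]]
n 668 586 pitch 0.33 roll 0.55 z under tcp -0.018 ext X [-0.0992  0.0429] Y [-0.0447  0.0447]
258 178
```

View pics/c4.png

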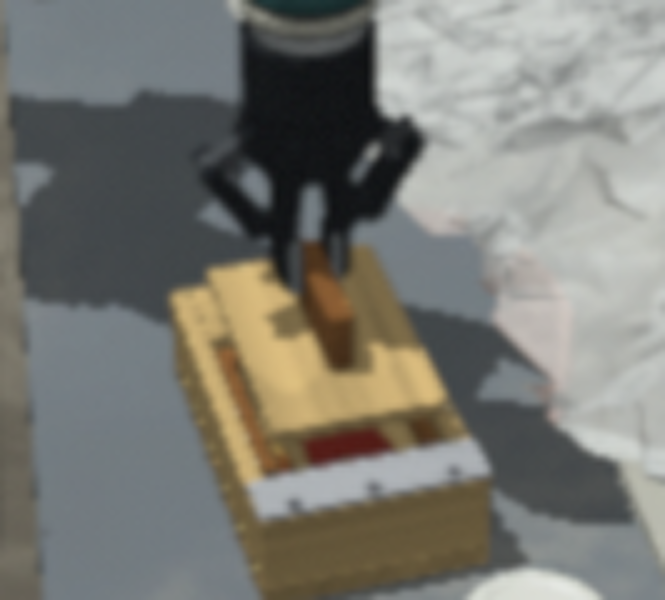

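```bash
python3 - <<'E'
from fit import *
S=lambda x,y:('side',((x+.5)/5-.5+258,(y+.5)/5-.5+178))
def F(L,p0):
    o=[(S(*uv)[0],l,S(*uv)[1]) for l,uv in L]; r=fit(o,p0); print(r[0].round(4),r[1].tolist()); return r[0]
c,w,z=.075,.05,.0948
a=F([((-c,w,z),(272,434)),((-c,-w,z),(449,401)),((c,w,z),(208,268)),((c,-w,z),(372,247))],[.45,-.32,1.7])
b=F([((-.058,.065,.0675),(248,482)),((-.058,-.065,.0675),(471,435)),((-.088,.065,.0675),(266,521)),((-.088,-.065,.0675),(491,475)),((.128,.065,.06),(170,293))],[.45,-.34,1.7])
e=np.array([np.cos(b[2]),np.sin(b[2])]);d=a[:2]-b[:2]
print('cover in case x',d@e,'y',d@[-e[1],e[0]],'yaw',np.degrees(a[2]-b[2]))
print(bot.read_state()['tool_pos'][:2]-a[:2])
E
```

```text
[ 0.4512 -0.3207  1.6961] [[-0.1, -0.2], [-0.1, -0.0], [0.1, 0.8], [0.1, -0.5]]
[ 0.4524 -0.3416  1.7148] [[-0.1, 0.2], [0.8, 0.5], [-0.8, -0.4], [0.4, -0.5], [-0.2, 0.2]]
cover in case x 0.02084911065847583 y -0.0017321596963585017 yaw -1.068995057006677
[-0.00496063  0.02571309]
```

>>> jog_arm([
  [-1,0,-1.2,4,-0.4],
  [-1,0,0,5,0],
  [-1,0,0,5,0],
  [-1,0,0,2,0],
  [-1,0,0,2,0],
  [-1,0,0,2,0],
  [-1,0,0,0,0],
])

```text
time: 6.6
tool_pos: [0.4456, -0.2973, 0.095]
tcp_rot: [2.059, 2.371, -0.001]
wrist_force: [-0.3, -1.1, 1.8]
width: 0.185
grip_force: 22.2
```

```bash
python3 tilt.py s5;python3 plan.py .4464 -.2958 .110 7.65 1 -1
```

```text
n 693 583 pitch 2.22 roll -0.06 z under tcp -0.0166 ext X [-0.0994  0.0421] Y [-0.0444  0.0443]
[ 0.4456 -0.2972  0.095 ] yaw 8.06 w 0.18 F [-1.2 -1.8  2.2] t 6.65
[[-1.0, 1.2, 0.9, -15.0, 0.41]]
```

>>> jog_arm([
  [-1,2,0,1,0],
  [-1,1,0,1.5,0],
  [-1,0,0,1.5,0],
  [-1,0,0,1.5,0],
  [-1,0,0,0,0],
])

```text
time: 7.07
tool_pos: [0.4471, -0.2966, 0.0917]
tcp_rot: [2.054, 2.367, -0.002]
wrist_force: [-0.5, -6.0, 7.8]
width: 0.18
grip_force: 23.6
```

```bash
python3 tilt.py s6;python3 plan.py .4464 -.2958 .110 7.65 1 -1
```

```text
n 723 633 pitch 6.19 roll 0.04 z under tcp -0.0161 ext X [-0.0982  0.0431] Y [-0.0441  0.0443]
[ 0.4472 -0.2966  0.0917] yaw 8.09 w 0.184 F [-1.2 -6.9  7.5] t 7.1167
[[-1.0, 0.7, -0.6, -18.3, 0.44]]
```

>>> jog_arm([
  [-1,-2,0,0,0],
  [-1,0,0,1.5,0],
  [-1,0,0,1.5,0],
  [-1,0,0,1.5,0],
  [-1,0,0,0,0],
])

```text
time: 7.53
tool_pos: [0.4475, -0.2987, 0.0885]
tcp_rot: [2.054, 2.367, -0.002]
wrist_force: [-4.6, -3.5, 16.3]
width: 0.184
grip_force: 25.2
```

```bash
python3 tilt.py s7;python3 plan.py .4464 -.2958 .110 7.65 1 -1;python3 - <<'E'
from h import *
im=cv2.imread('pics/s7.png'); 
cv2.imwrite('pics/c7.png',cv2.resize(im[198:298,268:388],None,fx=5,fy=5,interpolation=2))
E
```

```text
n 699 605 pitch 9.57 roll -0.33 z under tcp -0.0158 ext X [-0.0892  0.0404] Y [-0.044   0.0442]
[ 0.4475 -0.2987  0.0885] yaw 8.09 w 0.181 F [-4.8 -5.  15.5] t 7.5833
[[-1.0, 2.9, -0.6, -21.5, 0.44]]
```

View pics/c7.png

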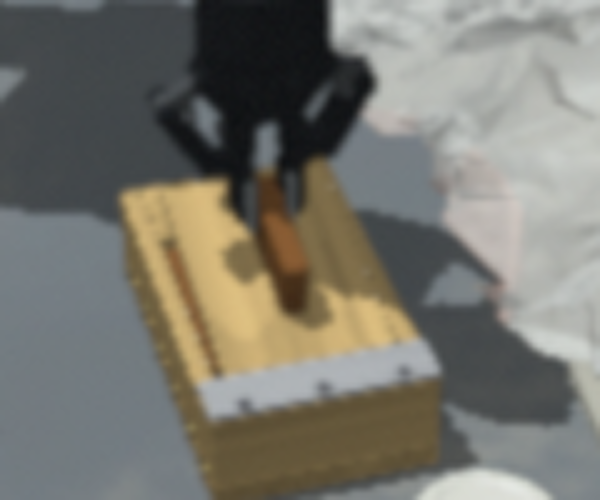

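>>> jog_arm([
  [-1,0,0,-2,0],
  [-1,0,-2.7,-0.5,0],
  [-1,-4,0,0,0],
  [-1,-4,0,0.5,0],
  [-1,-4,0,0.5,0],
  [-1,0,0,0,0],
])

```text
time: 8.08
tool_pos: [0.4452, -0.3082, 0.0871]
tcp_rot: [2.059, 2.37, 0.002]
wrist_force: [-0.6, -0.4, 7.6]
width: 0.182
grip_force: 24.0
```

```bash
python3 tilt.py s8;python3 plan.py .4464 -.2958 .110 7.65 1 -1
```

```text
n 707 568 pitch 9.9 roll -0.25 z under tcp -0.0161 ext X [-0.0807  0.043 ] Y [-0.0444  0.0446]
[ 0.4452 -0.3081  0.0871] yaw 8.05 w 0.182 F [ 0.  -0.5  8.6] t 8.1333
[[-1.0, 12.0, 3.0, -22.9, 0.4]]
```

>>> jog_arm([
  [-1,-4,0,0,0],
  [-1,-4,0,0,0],
  [-1,-3,0,1,0],
  [-1,-2,0,0,0],
  [-1,0,0,0,0],
])

```text
time: 8.55
tool_pos: [0.4458, -0.3207, 0.0844]
tcp_rot: [-2.06, -2.372, 0.0]
wrist_force: [0.5, -0.1, 2.8]
width: 0.179
grip_force: 23.2
```

```bash
python3 tilt.py s9;python3 plan.py .4464 -.2958 .110 7.65 1 -1
```

```text
n 702 497 pitch 9.11 roll 0.1 z under tcp -0.0159 ext X [-0.0683  0.0433] Y [-0.0446  0.0447]
[ 0.4458 -0.3206  0.0844] yaw 8.06 w 0.181 F [0.5 0.3 1. ] t 8.6
[[-1.0, 24.5, 4.1, -25.6, 0.41]]
```

>>> jog_arm([
  [-1,1,0,2,0],
  [-1,1,0,2,0],
  [-1,1,0,2,0],
  [-1,0.5,0,1.5,0],
  [-1,0,0,0,0],
])

```text
time: 9.02
tool_pos: [0.4451, -0.3161, 0.077]
tcp_rot: [-2.059, -2.371, -0.001]
wrist_force: [0.4, 2.9, 5.1]
width: 0.183
grip_force: 24.0
```

```bash
python3 tilt.py s10;python3 plan.py .4464 -.2958 .110 7.65 1 -1
```

```text
n 621 483 pitch 2.39 roll 0.29 z under tcp -0.0147 ext X [-0.0765  0.0419] Y [-0.0438  0.0447]
[ 0.4451 -0.3161  0.077 ] yaw 8.07 w 0.184 F [-0.3  2.3  3.7] t 9.0667
[[-1.0, 20.0, 4.1, -32.9, 0.42]]
```

>>> jog_arm([
  [-1,0,0,1.5,0],
  [-1,0,0,1.5,0],
  [-1,0,0,1,0],
  [-1,0,0,0,0],
])

```text
time: 9.4
tool_pos: [0.4453, -0.3162, 0.0742]
tcp_rot: [-2.059, -2.371, -0.001]
wrist_force: [-2.1, 5.6, 11.9]
width: 0.183
grip_force: 25.1
```

```bash
python3 tilt.py s11;python3 plan.py .4464 -.2958 .110 7.65 1 -1
```

```text
n 598 491 pitch -0.76 roll 0.08 z under tcp -0.0146 ext X [-0.094   0.0412] Y [-0.0447  0.0446]
[ 0.4453 -0.3161  0.0742] yaw 8.06 w 0.183 F [-2.5  6.5 11.2] t 9.45
[[-1.0, 20.0, 3.9, -35.8, 0.41]]
```

>>> jog_arm([
  [-0.3,0,0,0,0],
  [-0.2,0,0,0,0],
  [-0.2,0,0,0,0],
  [-0.2,0,0,-15,0],
  [-0.2,0,0,-25,0],
  [-0.2,0,0,-30,0],
  [-0.2,0,0,-30,0],
  [-0.2,0,0,0,0],
])

```text
time: 10.12
tool_pos: [0.4486, -0.3198, 0.1797]
tcp_rot: [2.053, 2.364, 0.001]
wrist_force: [1.0, -0.1, 0.6]
width: 0.401
grip_force: 0.0
```

```bash
python3 - <<'E'
from h import *
im,d=snap('side','s12'); P=cloud('side',d); o=np.array([.4525,-.3414]);a=1.708;ex=np.array([np.cos(a),np.sin(a)]);ey=np.array([-ex[1],ex[0]])
Q=P.reshape(-1,3);X=(Q[:,:2]-o)@ex;Y=(Q[:,:2]-o)@ey
for x0 in(-45,-20,0,20,40,60,70):
    print(x0,[ (np.median(Q[m,2]).round(4),m.sum()) for lo,hi in((-45,-15),(15,45)) for m in[(abs(X*1e3-x0)<6)&(Y*1e3>lo)&(Y*1e3<hi)&(Q[:,2]>.0)]])
m=(abs(Y)<.012)&(X>.085)&(X<.135)&(Q[:,2]>.062); print('knob',[(X[k].mean().round(4),Y[k].mean().round(4),k.sum()) for k in [m&(Q[:,2]>.085)]],Q[m,2].max())
print(proj('side',Q[m].mean(0)))
im=im[198:298,268:388,::-1]; cv2.imwrite('pics/c12.png',cv2.resize(im,None,fx=6,fy=6,interpolation=2))
E
```

```text
-45 [(np.float64(0.06), np.int64(26)), (np.float64(0.5246), np.int64(133))]
-20 [(np.float64(0.0611), np.int64(49)), (np.float64(0.5518), np.int64(152))]
0 [(np.float64(0.4233), np.int64(327)), (np.float64(0.3789), np.int64(396))]
20 [(np.float64(0.4245), np.int64(166)), (np.float64(0.3049), np.int64(193))]
40 [(np.float64(0.5648), np.int64(63)), (np.float64(0.06), np.int64(37))]
60 [(np.float64(0.5644), np.int64(47)), (np.float64(0.0591), np.int64(24))]
70 [(np.float64(0.0618), np.int64(25)), (np.float64(0.0591), np.int64(21))]
knob [(np.float64(0.0994), np.float64(0.0034), np.int64(95))] 0.5686636121425266
[[312.93317475 187.6290754 ]]
```

View pics/c12.png

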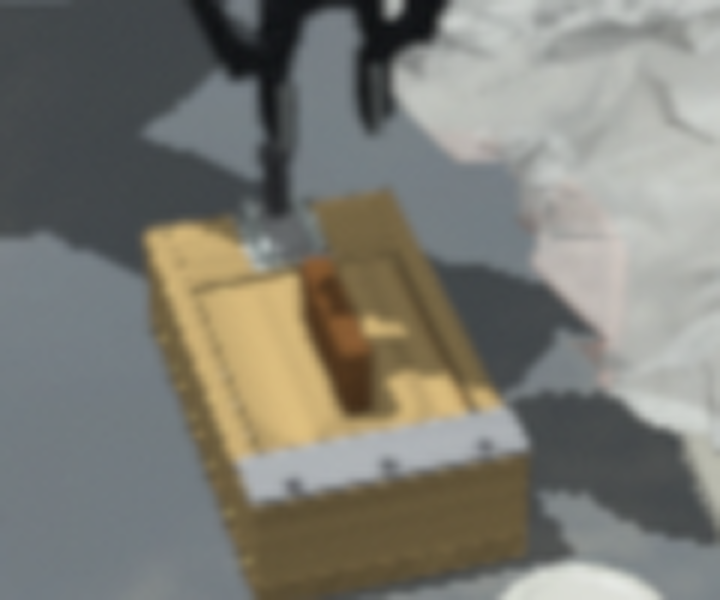

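```bash
python3 - <<'E'
from h import *
print('side head',onz('side',[((172.5)/5-.5+280,(187.5)/5-.5+185)],.110), 'side foot',onz('side',[((170.5)/5-.5+280,(240.5)/5-.5+185)],.072),'top',onz('top',[(483.5/4-.5+255,133.5/4-.5+170)],.110))
o=np.array([.4525,-.3414]);a=1.708;ex=np.array([np.cos(a),np.sin(a)]);ey=np.array([-ex[1],ex[0]])
Q=cloud('top',np.load('pics/top0.npy')).reshape(-1,3);X=(Q[:,:2]-o)@ex;Y=(Q[:,:2]-o)@ey
m=(abs(Y)<.02)&(X>.08)&(X<.135)&(Q[:,2]>.085);print('top cloud',Q[m].mean(0),X[m].min(),X[m].max(),m.sum())
Q=cloud('side',np.load('pics/side0.npy')).reshape(-1,3);X=(Q[:,:2]-o)@ex;Y=(Q[:,:2]-o)@ey
m=(abs(Y)<.02)&(X>.08)&(X<.135)&(Q[:,2]>.08);print('side cloud',Q[m].mean(0),X[m].min(),X[m].max(),m.sum(),Q[m,2].max())
for x in (.100,.106,.113): print(x,o+ex*x)
E
```

```text
side head [[ 0.43873716 -0.23023314  0.11      ]] side foot [[ 0.43663173 -0.23154825  0.072     ]] top [[ 0.43987561 -0.22906781  0.11      ]]
top cloud [ 0.43566182 -0.22933562  0.10813975] 0.1048168957582937 0.12024003895096114 33
side cloud [ 0.43718352 -0.23478149  0.10016007] 0.10048662942967199 0.12051081433119178 53 0.11474115817823716
0.1 [ 0.43882264 -0.24233977]
0.106 [ 0.438002   -0.23639615]
0.113 [ 0.43704458 -0.22946194]
```

```bash
python3 plan.py .4362 -.2295 .140 7.9 4 0.1
```

```text
[ 0.4476 -0.319   0.1771] yaw 8.06 w 0.404 F [ 1.1  0.1 -0.4] t 10.1667
[[0.1, 22.6, 0.3, 9.1, 0.04], [0.1, 22.6, 0.2, 9.1, 0.04], [0.1, 22.6, 0.2, 9.1, 0.04], [0.1, 22.6, 0.2, 9.1, 0.04]]
```

>>> jog_arm([
  [0.1,22.5,0,0,0],
  [0.1,22.5,0,9,0],
  [0.1,22.5,0.5,14,0],
  [0.1,22.5,0.5,14,0],
  [0.1,0,0,0,0],
  [0.1,0,0,0,0],
])

```text
time: 10.67
tool_pos: [0.4318, -0.226, 0.1336]
tcp_rot: [-2.054, -2.37, 0.002]
wrist_force: [-0.1, -0.5, 0.0]
width: 0.547
grip_force: 0.0
```

```bash
python3 plan.py .4362 -.2295 .077 7.9 5 0.1
```

```text
[ 0.4318 -0.226   0.1336] yaw 8.17 w 0.547 F [-0.1 -0.5  0. ] t 10.6667
[[0.1, -0.8, 0.8, 11.3, 0.05], [0.1, -0.8, 0.8, 11.3, 0.05], [0.1, -0.8, 0.8, 11.3, 0.05], [0.1, -0.8, 0.8, 11.3, 0.05], [0.1, -0.8, 0.8, 11.3, 0.05]]
```

>>> jog_arm([
  [0.1,-4,4,0,0],
  [0.1,0,0,14,0],
  [0.1,0,0,14,0],
  [0.1,0,0,14,0],
  [0.1,0,0,14,0],
  [0.1,0,0,0,0],
  [-1,0,0,0,0],
  [-1,0,0,0,0],
  [-1,0,0,0,0],
  [-1,0,0,0,0],
], force=30)

```text
time: 11.5
tool_pos: [0.4356, -0.2323, 0.0812]
tcp_rot: [-2.055, -2.371, 0.008]
wrist_force: [-12.0, -2.7, 6.6]
width: 0.193
grip_force: 29.1
```

>>> jog_arm([
  [-1,0,0,0,0],
  [-1,0,0,0,0],
  [-1,0,0,0,0],
])

```text
time: 11.75
tool_pos: [0.4356, -0.2323, 0.0812]
tcp_rot: [-2.056, -2.371, 0.007]
wrist_force: [-11.0, -3.3, 5.5]
width: 0.191
grip_force: 29.1
```

>>> jog_arm([
  [-1,0,-1,0,0],
  [-1,-4,0,0,0],
  [-1,-4,0,0,0],
  [-1,-4,0,0,0],
  [-1,-4,0,0,0],
  [-1,-4,0,0,0],
  [-1,0,0,0,0],
])

```text
time: 12.33
tool_pos: [0.4383, -0.2522, 0.0813]
tcp_rot: [-2.057, -2.371, 0.005]
wrist_force: [-8.8, -2.6, 4.6]
width: 0.192
grip_force: 29.3
```

>>> jog_arm([
  [-1,-2,0,0,0],
  [-1,-2,0,0,0],
  [-1,-2,0,0,0],
  [-1,-2,0,0,0],
  [-1,0,0,0,0],
])

```text
time: 12.75
tool_pos: [0.4388, -0.2562, 0.0812]
tcp_rot: [-2.055, -2.364, -0.002]
wrist_force: [-8.7, 12.0, 11.6]
width: 0.188
grip_force: 29.7
```

>>> jog_arm([
  [-1,2,0,0,0],
  [-0.2,1,0,0,0],
  [0.1,0,0,0,0],
  [0.1,0,0,0,0],
  [0.1,0,0,-15,0],
  [0.1,0,0,-25,0],
  [0.1,0,0,-35,0],
  [0.1,0,0,-35,0],
  [0.1,20,0,-35,0],
  [0.1,40,0,-10,0],
])

```text
time: 13.58
tool_pos: [0.4367, -0.2009, 0.2429]
tcp_rot: [2.055, 2.358, 0.003]
wrist_force: [1.6, 0.8, 1.2]
width: 0.546
grip_force: 0.0
```

>>> jog_arm([
  [0.1,40,0,0,0],
  [0.1,40,0,0,0],
  [0.1,40,0,0,0],
  [0.1,0,0,0,0],
])

```text
time: 13.92
tool_pos: [0.415, -0.0725, 0.236]
tcp_rot: [-2.053, -2.377, -0.005]
wrist_force: [-0.6, 0.5, 0.1]
width: 0.55
grip_force: 0.0
```

```bash
python3 - <<'E'
from h import *
im,d=snap('side','s13'); P=cloud('side',d); o=np.array([.4525,-.3414]);a=1.708;ex=np.array([np.cos(a),np.sin(a)]);ey=np.array([-ex[1],ex[0]])
Q=P.reshape(-1,3);X=(Q[:,:2]-o)@ex;Y=(Q[:,:2]-o)@ey
for x0 in(-45,-20,0,20,40,60,70):
    print(x0,[ np.median(Q[m,2]).round(4) for lo,hi in((-45,-15),(15,45)) for m in[(abs(X*1e3-x0)<6)&(Y*1e3>lo)&(Y*1e3<hi)&(Q[:,2]<.2)]])
im2,_=snap('top','t13')
a=cv2.resize(im[198:298,268:388,::-1],(480,400),interpolation=2); b=cv2.resize(im2[165:245,355:419,::-1],(320,400),interpolation=2)
cv2.imwrite('pics/c13.png',np.hstack([a,b]))
E
```

```text
-45 [np.float64(0.0607), np.float64(0.0602)]
-20 [np.float64(0.0594), np.float64(0.0596)]
0 [np.float64(0.0598), np.float64(0.0594)]
20 [np.float64(0.0596), np.float64(0.0603)]
40 [np.float64(0.0603), np.float64(0.0595)]
60 [np.float64(0.0593), np.float64(0.0596)]
70 [np.float64(0.0586), np.float64(0.0594)]
```

View pics/c13.png

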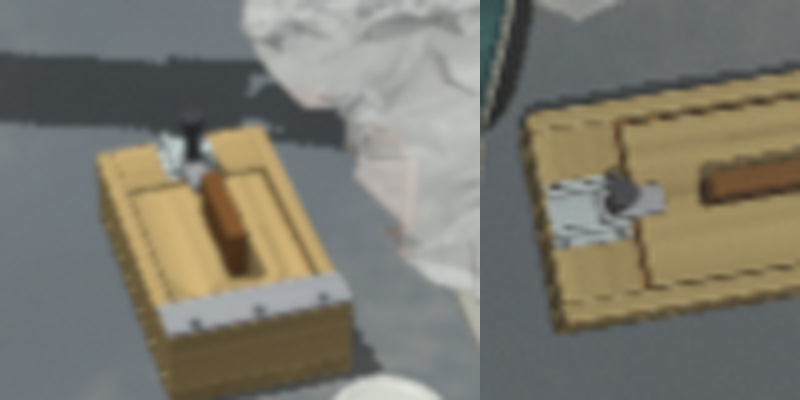

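```bash
python3 plan.py .4344 -.222 .150 7.9 4 -1
```

```text
[ 0.4161 -0.0769  0.2361] yaw 8.29 w 0.55 F [ 0.7 -0.2 -0.1] t 14.0167
[[-1.0, -36.5, -0.7, 21.6, 0.1], [-1.0, -36.5, -0.7, 21.6, 0.1], [-1.0, -36.5, -0.6, 21.6, 0.1], [-1.0, -36.5, -0.6, 21.6, 0.1]]
```

>>> jog_arm([
  [-1,-36.5,-0.7,21,0.1],
  [-1,-36.5,-0.7,21,0.1],
  [-1,-36.5,-0.7,21,0.1],
  [-1,-34,-0.7,21,0.1],
  [-1,0,0,0,0],
  [-1,0,0,0,0],
  [-1,0,0,0,0],
])

```text
time: 14.6
tool_pos: [0.4323, -0.2205, 0.1519]
tcp_rot: [-2.071, -2.362, -0.0]
wrist_force: [-0.3, 1.0, 0.5]
width: 0.002
grip_force: 0.0
```

```bash
python3 plan.py .4344 -.222 .085 7.9 4 -1
```

```text
[ 0.4323 -0.2205  0.1519] yaw 7.51 w 0.002 F [-0.3  1.   0.5] t 14.6
[[-1.0, -0.4, 0.5, 16.7, -0.1], [-1.0, -0.4, 0.5, 16.7, -0.1], [-1.0, -0.4, 0.5, 16.7, -0.1], [-1.0, -0.4, 0.5, 16.7, -0.1]]
```

>>> jog_arm([
  [-1,0,1,16,-0.1],
  [-1,0,1,16,-0.1],
  [-1,0,0,16,-0.1],
  [-1,0,0,16,0],
  [-1,-5,0,0,0],
  [-1,-4,0,0,0],
  [-1,-2,0,0,0],
  [-1,-2,0,0,0],
  [-1,0,0,0,0],
])

```text
time: 15.35
tool_pos: [0.4374, -0.2323, 0.0896]
tcp_rot: [2.061, 2.368, 0.002]
wrist_force: [0.5, 0.7, 1.1]
width: -0.002
grip_force: 0.8
```

>>> jog_arm([
  [-1,-2,0,0,0],
  [-1,-2,0,0,0],
  [-1,-2,0,0,0],
  [-1,0,0,0,0],
])

```text
time: 15.68
tool_pos: [0.4372, -0.2331, 0.0892]
tcp_rot: [-2.06, -2.363, -0.011]
wrist_force: [-0.4, 20.8, 12.8]
width: 0.0
grip_force: 10.3
```

>>> jog_arm([
  [-1,6,0,0,0],
  [-1,6,0,0,0],
  [-1,4,0,0,0],
  [-1,0,0,-25,0],
  [-1,0,0,-35,0],
  [-1,10,0,-35,0],
  [-1,40,0,-20,0],
  [-1,40,0,0,0],
  [-1,40,0,0,0],
  [-1,0,0,0,0],
])

```text
time: 16.52
tool_pos: [0.4161, -0.091, 0.202]
tcp_rot: [-2.056, -2.374, -0.003]
wrist_force: [0.3, -0.6, -0.4]
width: -0.003
grip_force: 0.0
```

```bash
python3 -c "
from h import *
im,d=snap('side','s14')
a=cv2.imread('pics/s12.png').astype(int)[240:340,268:400]; b=cv2.imread('pics/s14.png').astype(int)[240:340,268:400]
print(abs(a-b).max(2).__gt__(60).sum()); s=bot.read_state(); print(s['tool_pos'],s['wrist_force'],s['time'])
print(bot.finish_job())"
```

```text
245
[ 0.4166773  -0.09350369  0.20185303] [-0.74855923 -0.91606715  0.35275958] 16.5667
the job is handed in; nothing more can be done
None
```

The case is closed and handed in at 16.6 s: the cover is tucked under the lip and lies flat on its ledges (its top measured level to about 1 mm). The bolt was pushed home until it met its stop at about 20 N. The arm stayed clear of the tape, tub and tile, though I did not re-measure where they stand.

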